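Trip-test the mains box, then hold the light box's sprung shutter half open

ROBOT

A 7-joint arm with a two-finger parallel gripper is mounted at the origin on the work surface. World frame = base frame: x ahead of the robot, y to its left, z up, the work surface at z = 0. Lengths are in mm, angles in rad, forces in N, time in s.
With the tool pointing down it reaches from about 425 to 875 mm from the base axis. Payload 8.4 kg.
Tool frame: the origin (TCP) lies at the very end of the fingers, on their centre line; the grasp point (between the pads) lies 19 mm behind it; z points along the fingers, y is the line along which they close (so a half turn about z gives the same grasp; the last joint's range is limited). The gripper opens to 87 mm and grips with 3 to 60 N. Pads are 19 mm wide; open, the fingers measure 117 mm over their backs; the gripper's body (75 mm by 190 mm) begins 51 mm behind the grasp point.
Start: joints at [1.138, 0.333, 0.04, 1.465, -0.013, 1.343, -0.059], TCP at [212.94, -614.1, 186.646] pointing down, gripper open.
Joint ranges: [-2.58, 2.58], [-0.38, 2.09], [-1.3, 1.39], [0.25, 2.4], [-1.5, 4.64], [0.08, 2.09], [-2.65, 2.65]. Speed limits (rad/s): [2.22, 2.22, 2.79, 2.79, 3.14, 3.14, 3.14].

INTERFACE

Orientations are given as a rotation vector (axis times angle).
In Python, from plant import manip gives the robot as it stands.
- The arm moves only by the shell command python3 -m creep 'ROWS' [OPENING]. ROWS is a JSON object of lists of equal length, an entry for each row: "linear": the shift along the tool's x, y, z in mm, a list of three; "twist": the turn about the tool's z in rad. In form: {"linear": [[tx, ty, tz], ...], "twist": [twist, ...]}. A call has 1 to 12 rows; each row shifts and turns the commanded pose from where the row before left it, along the tool's axes as they then stand; what a row does not reach is not made up. A row lasts 1/12 s, in which the tool goes at most 41.7 mm and 7.16 degrees, less where a joint would pass 70% of its speed; a pose out of reach is approached as far as the arm can. A call with a gripper value outside its range is refused whole. OPENING is the opening, from 0 (shut) to 1 (fully open), set as the call begins (- or left out, the last holds). The fingers move at their own pace and stop on an object; the grip force is fixed at half the most. Time passes only in rows, so rows that do not move let the fingers close. It gives the time, the measured TCP pose, the force, the opening and the grip force at its end, in the units of the state.
- manip.get_obs(): the state, without advancing time (a new reading comes with each control period).
- manip.get_image(name): name is "scene" or "top" or "wrist"; returns (picture, depth): 384x512x3 uint8, red, green, blue; 384x512 float32, mm along the optical axis (not along the pixel's ray), 0 where there is no reading.
- manip.calibration(name): a dict with "fx", "fy", "cx", "cy" (pixels), "eye" and "rotation" of the camera in the world. Camera axes: x right, y down, z forward; pixel columns grow to the right and rows downward; lengths in mm; the calibration is good to about 2 mm. A picture is of the moment at which its call begins: read the wrist's pose just before it. calibration takes no time and is no camera call; for the wrist camera it gives the pose at the moment of the call.
- manip.job_done(): hands the job in; it is judged then, once.
The state is a dict: "t": time; "q": joint angles; "qd": joint speeds; "joint_efforts": joint torques, N m; "tool_pos": TCP position; "eef_rot": TCP orientation; "force": force on the tool from outside, world axes, zero at the start; "wrist_torque": the same for the moment, N m; "gripper_width": finger opening in mm; "grip_force": force on a finger pad.
Only numpy, scipy, OpenCV 4.12 (cv2) and the standard library are available. Lean on these libraries where they do the work, as an engineer would, in place of code of your own. Each camera call takes 0.05 s, during which the arm holds its last target. There are 200 camera calls.

TASK

Check the root-viewing light before use: press the test button on the grey mains box so that its trip lever drops by itself, then lift the lever back up past upright so that it stays there on its own. Then slide the light box's sprung shutter to half of its travel, so that half the window is uncovered, and finish while still holding it there with the gripper. Leave the basket, the pot and the brush where they are.

Things in the scene. Friction and masses are not known exactly. Their poses are not given: they have to be found in the camera images.
- trip_box: Fixed grey mains box, 140 (x) x 180 (y) x 65 mm high, standing on the table at either side with some yaw. Origin: centre of its underside; its front is -x. On its top: near the front, to its -y side, the trip lever; towards the rear, to its +y side, the round white test button.
- button_top (a point): Centre of the top face of the test button, a white cap 28 mm across standing 13 mm above the black bezel on the mains box (top face 82 mm above the table). It is pressed straight down. At box coordinates (25, 45, 82) mm.
- test_button (a joint): Test button travel in m: 0 released, 0.006 fully down. Sprung: 2 N to start, 5 N at the bottom; it springs back. From about 2.5 mm down it tips the lever past its balance point.
- lever_pivot (a point): Middle of the trip lever's hinge axis, 72 mm above the table, at box coordinates (-35, -45, 72) mm. The axis runs along the box's y.
- lever_tip (a point): Centre of the lever's black cross-bar grip, a cylinder 18 mm across and 26 mm long lying along the box's y, 75 mm from the pivot. The lever itself is a flat steel bar 12 mm wide (y), 7 mm thick.
- trip_lever (a joint): Lever angle in rad. 0: up, leaning 0.12 past upright to the box's rear (+x) on its stop, held by its weight. 1.4: dropped to the front (-x), 0.29 above level, grip 94 mm above the table and 37 mm ahead of the box's front. Balance at about 0.12: beyond it falls down, below it falls back to 0 (about 60 g, no spring). Grip is at 75 mm x sin(0.12 - angle) along box x, 75 mm x cos(0.12 - angle) up from the pivot.
- light_box: Fixed aluminium light box, 150 (x) x 210 (y) x 70 mm high, on the table beside the mains box, with some yaw. Origin: centre of its underside; front is -x. On top, two dark guide rails along its y (9 mm high, 80 mm apart inside), the shutter between them over a white window 80 mm long in y; outside each rail are quarter marks, the longest is half.
- shutter_grip (a point): Point on the axis of the shutter's upright black fin, 104 mm above the table. The fin is 36 mm along the box's x, 12 mm thick along its y, and rises from the dark steel plate (upper face 76 mm above the table) to 122 mm above the table. Shut, it is at box x = 0, y = -47 mm; a white pointer over each rail moves with it.
- shutter (a joint): Shutter travel in m along the light box's +y: 0 shut (where the spring holds it), 0.040 half, 0.080 fully open. The spring pushes back to shut with 4 N at 0, 9 N at half, 14 N fully open; friction 0.3 N. Let go, it slides shut.
- plant_basket: Bystander: loose black slatted plant basket 160 x 130 x 70 mm, origin at the centre of its underside.
- bonsai_pot: Bystander: loose terracotta rectangular pot 100 x 160 x 51 mm, origin at the centre of its underside.
- soil_brush: Bystander: loose hand brush lying on the table, origin at its underside.
Things that resemble listed ones, but are neither listed nor needed, are in the scene too. Leave any purple look-alike of the trip_box alone.

How it is judged:
By the outcome, as a careful person would: the job done as asked, in the order asked, and still so for the second after the job is handed in, while the arm keeps its last pose, push and grip.
It also fails if it takes over 61 s, if anything falls off the work surface, if the arm or the gripper's body presses on something with over 40 N, if the wrist force passes 120 N, or if a joint passes its speed limit or range.

## Working session

There is one attempt and no reset: what is moved stays moved. The work goes in short steps, Python scripts to look and compute and a shell command to move; the robot and the scene stay as the last step left them, time stands still between calls to the robot, and variables do not carry over. Pictures are saved under pics/ and viewed, at most 10 in all, crops included, and the job is handed in when it is done.

```bash
mkdir -p pics; ls; python3 - <<'E'
from plant import manip
import cv2,numpy as np
np.set_printoptions(precision=3,suppress=True)
o=manip.get_obs();print(o['t'],o['tool_pos'],o['eef_rot'],o['force'],o['gripper_width'])
for n in('scene','top'):
    p,d=manip.get_image(n);cv2.imwrite(f'pics/{n}0.png',p[:,:,::-1]);np.save(f'pics/{n}0.npy',d);c=manip.calibration(n);print(n,c)
E
```

```text
pics
0.0 [ 212.767 -613.618  185.75 ] [-3.096 -0.522  0.001] [-0.156 -0.014  0.258] 87.14880646275216
scene {'fx': 453.106736753456, 'fy': 453.106736753456, 'cx': 254.44007965887076, 'cy': 198.05438866704716, 'eye': array([1118.299, -819.16 , 1352.319]), 'rotation': array([-2.337, -0.798,  0.262])}
top {'fx': 440.3606959878508, 'fy': 440.3606959878508, 'cx': 246.22586085602887, 'cy': 184.41100271095416, 'eye': array([ 430.31 ,  -22.893, 1657.077]), 'rotation': array([-2.183,  2.175, -0.052])}
```

View pics/top0.png

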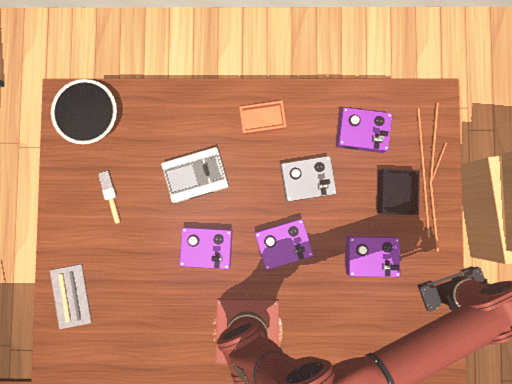

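View pics/scene0.png

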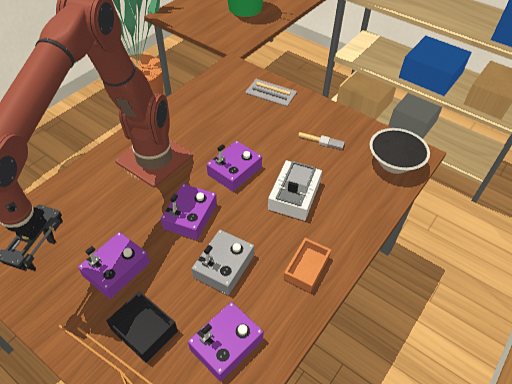

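The top view shows white button candidates on the grey box (295,173) and on purple look-alikes at (355,120), (193,240), (270,241), (362,250). The grey box at (308,178) is the one described. Its lever is at (323,183), and the dark disc at (320,167) is a decoy. The light box is at (195,174), with its fin near (207,170). The scene view agrees, with the grey box at (224,260) and the light box at (295,190).

```bash
cat > h.py <<'E'
import numpy as np,cv2
from scipy.spatial.transform import Rotation as R
np.set_printoptions(precision=1,suppress=True)
def plane(c,uv,z):
    uv=np.atleast_2d(uv).astype(float)
    d=np.c_[(uv[:,0]-c['cx'])/c['fx'],(uv[:,1]-c['cy'])/c['fy'],np.ones(len(uv))]@R.from_rotvec(c['rotation']).as_matrix().T
    e=np.array(c['eye']);return e+d*((z-e[2])/d[:,2])[:,None]
def cloud(c,d):
    v,u=np.indices(d.shape);p=np.stack([(u-c['cx'])/c['fx']*d,(v-c['cy'])/c['fy']*d,d],-1)
    return p@R.from_rotvec(c['rotation']).as_matrix().T+np.array(c['eye'])
def proj(c,P):
    q=(np.atleast_2d(P)-c['eye'])@R.from_rotvec(c['rotation']).as_matrix();return q[:,:2]/q[:,2:]*[c['fx'],c['fy']]+[c['cx'],c['cy']]
E
python3 - <<'E'
from h import *
from plant import manip
c=manip.calibration('top');d=np.load('pics/top0.npy');im=cv2.imread('pics/top0.png');P=cloud(c,d)
for n,(u,v),h in(('trip',(308,178),65),('light',(195,174),70)):
    m=np.zeros(d.shape,np.uint8);m[v-38:v+38,u-38:u+38]=1
    m&=(P[...,2]>40)&(P[...,2]<115)
    q=P[...,:2][m>0].astype(np.float32)
    r=cv2.minAreaRect(q);print(n,r,np.median(P[...,2][m>0]),m.sum())
crop=np.hstack([cv2.resize(im[140:215,270:345],(400,400),interpolation=2),cv2.resize(im[137:212,158:233],(400,400),interpolation=2)])
cv2.imwrite('pics/crop1.png',crop)
for n,uv,z in(('button',(295,173),82),('fin',(207,170),120),('lever',(323,183),140)):print(n,plane(c,uv,z))
o=manip.get_obs();print(R.from_rotvec(o['eef_rot']).as_matrix())
w=manip.calibration('wrist');print(w['eye'],R.from_rotvec(w['rotation']).as_matrix(),w['fx'])
E
```

```text
trip ((588.8280029296875, -246.7449951171875), (190.7913818359375, 245.2004852294922), 9.669397354125977) 64.48873955368936 1937
light ((570.8475341796875, 195.30548095703125), (151.9597625732422, 211.3603973388672), 16.41851043701172) 71.25279980196683 2371
button [[ 576.1 -168.7   82. ]]
fin [[582.2 143.3 120. ]]
lever [[ 536.4 -259.5  140. ]]
[[ 0.9  0.3 -0. ]
 [ 0.3 -0.9  0. ]
 [-0.  -0.  -1. ]]
[ 284.3 -589.5  383.8] [[ 0.3 -0.9 -0.3]
 [-0.9 -0.3 -0.1]
 [-0.   0.3 -1. ]] 281.1157387825261
```

View pics/crop1.png

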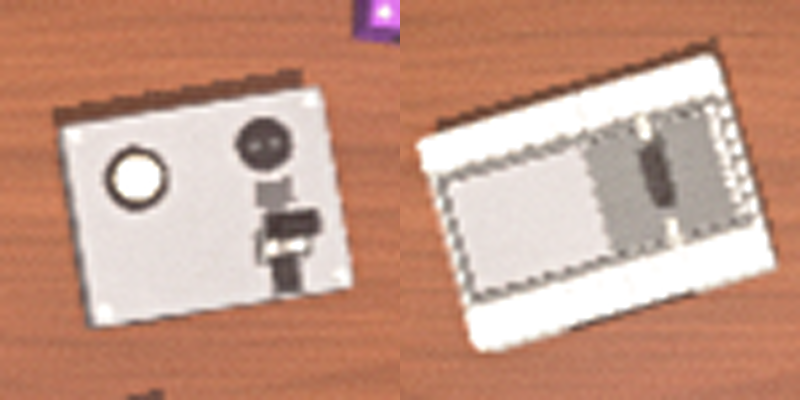

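The crop confirms the choice. It shows the grey box with the white button (135,178), the upright lever (290,225) and the dial decoy (265,145), plus the light box with its fin at (657,172).

```bash
cat >> h.py <<'E'
def box(c,yaw,P): # box coords -> world
    a=np.radians(yaw);P=np.atleast_2d(P);return np.c_[c[0]+P[:,0]*np.cos(a)-P[:,1]*np.sin(a),c[1]+P[:,0]*np.sin(a)+P[:,1]*np.cos(a),P[:,2]]
def tool(o):
    M=R.from_rotvec(o['eef_rot']).as_matrix();return M,np.degrees(np.arctan2(M[1,0],M[0,0]))
E
python3 - <<'E'
from h import *
from plant import manip
c=manip.calibration('top');d=np.load('pics/top0.npy');im=cv2.imread('pics/top0.png');P=cloud(c,d)
hsv=cv2.cvtColor(im,cv2.COLOR_BGR2HSV)
m=np.zeros(d.shape,np.uint8);m[145:212,272:344]=1
m&=(P[...,2]>50)&(P[...,2]<75)&(hsv[...,1]<70)
n,l,s,_=cv2.connectedComponentsWithStats(m);k=1+s[1:,4].argmax()
r=cv2.minAreaRect(P[...,:2][l==k].astype(np.float32));print('trip',r,np.median(P[...,2][l==k]))
cc,yaw=np.array(r[0]),r[2]
if yaw>45:yaw-=90
K=box(cc,yaw,[[25,45,82],[-26,-45,146.5],[-107,-45,94]]);print(K,yaw)
w=np.array([(295.2,173.4)]);print('button px->',plane(c,w,82))
g=K[2];q=P[200:290,240:345].reshape(-1,3);q=q[q[:,2]>30]
# heights near dropped lever grip, in box-frame
a=np.radians(yaw);e=q[:,:2]-g[:2];bx=e@[np.cos(a),np.sin(a)];by=e@[-np.sin(a),np.cos(a)]
s=(abs(by)<100)
for x0 in range(-90,60,15):
    t=s&(bx>=x0)&(bx<x0+15);print(x0,t.sum(),q[t,2].max() if t.any() else 0, by[t][q[t,2].argmax()] if t.any() else 0)
o=manip.get_obs();M,th=tool(o);print(th,M.T@(K[0]+[0,0,130]-o['tool_pos']))
E
```

```text
trip ((559.1392822265625, -219.2674560546875), (140.3595733642578, 180.00755310058594), 9.076332092285156) 64.35069828191445
[[ 576.7 -170.9   82. ]
 [ 540.6 -267.8  146.5]
 [ 460.6 -280.6   94. ]] 9.076332092285156
button px-> [[ 574.6 -169.4   82. ]]
-90 19 69.18127389873484 90.2125582129804
-75 16 72.668674882819 90.07582220525256
-60 14 70.61351760925686 89.27922101388529
-45 10 65.09758757982104 97.5853083609839
-30 0 0 0
-15 0 0 0
0 0 0 0
15 0 0 0
30 0 0 0
45 0 0 0
19.12508543819344 [ 488.9 -299.2  -25.8]
```

```bash
python3 -m creep '{"linear":[[20,-12.5,-5],[20,-12.5,-5],[20,-12.5,-5],[20,-12.5,-5],[20,-12.5,-5],[20,-12.5,-5],[20,-12.5,0],[20,-12.5,0],[20,-12.5,0],[20,-12.5,0],[20,-12.5,0],[20,-12.5,0]],"twist":[0,0,0,0,0,0,0,0,0,0,0,0]}' 0
python3 -m creep '{"linear":[[20,-12.5,0],[20,-12.5,0],[20,-12.5,0],[20,-12.5,0],[20,-12.5,0],[20,-12.5,0],[20,-12.5,0],[20,-12.5,0],[20,-12.5,0],[20,-12.5,0],[0,0,0],[0,0,0]],"twist":[0,0,0,0,0,0,0,0,0,0,0,0]}'
python3 - <<'E'
from h import *
from plant import manip
import pickle
c=manip.calibration('wrist');p,d=manip.get_image('wrist');cv2.imwrite('pics/w1.png',p[:,:,::-1])
pickle.dump((c,p,d),open('pics/w1.pkl','wb'))
print(proj(c,box((559.1,-219.3),9.08,[[25,45,82],[-26,-45,146.5],[70,90,65],[-70,90,65]])))
E
```

```text
t: 1.1
tool_pos: [391.0, -392.6, 216.3]
eef_rot: [-3.097, -0.522, 0.001]
force: [-0.5, -0.5, -0.2]
gripper_width: 15.2
grip_force: 0.0
t: 2.1
tool_pos: [539.0, -208.6, 216.2]
eef_rot: [-3.096, -0.526, 0.001]
force: [-0.4, -0.1, 0.1]
gripper_width: 0.6
grip_force: 0.0
[[234.9 136.3]
 [310.8 208.4]
 [203.9  89.7]
 [190.3 201.8]]
```

View pics/w1.png

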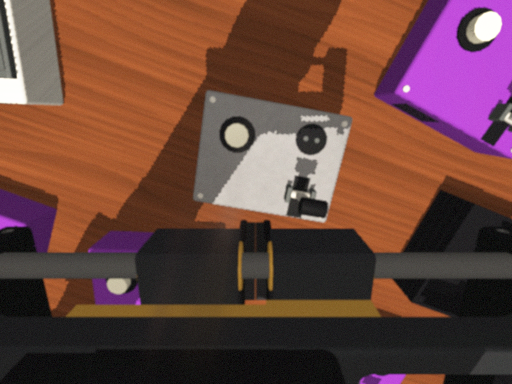

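The wrist view shows the button at (238,134) and the lever grip at (315,208), both within 4 px of prediction. I'll refine the position from this view.

```bash
python3 - <<'E'
from h import *
from plant import manip
import pickle
c,p,d=pickle.load(open('pics/w1.pkl','rb'))
g=cv2.cvtColor(p,cv2.COLOR_RGB2GRAY);s=p.max(2).astype(int)-p.min(2)
roi=p[112:158,214:262];hs=(roi.min(2)>165).astype(np.uint8)
n,l,st,ce=cv2.connectedComponentsWithStats(hs)
for i in range(1,n):
    if st[i,4]>60: print(st[i],ce[i]+[214,112],plane(c,ce[i]+[214,112],82))
m=((g<60)).astype(np.uint8)
n,l,st,ce=cv2.connectedComponentsWithStats(m[190:222,290:335])
for i in range(1,n):
    if st[i,4]>60: print('grip',st[i],ce[i]+[290,190],plane(c,ce[i]+[290,190],146.5))
# box corners screws rect at z65
P=cloud(c,d);mm=((P[...,2]>55)&(P[...,2]<73)).astype(np.uint8);mm[230:]=0;mm[:,:185]=0;mm[:,362:]=0
n,l,st,ce=cv2.connectedComponentsWithStats(mm);k=1+st[1:,4].argmax()
print(cv2.minAreaRect(P[...,:2][l==k].astype(np.float32)),st[k],np.median(P[...,2][l==k]))
o=manip.get_obs();M,th=tool(o);print(th,o['tool_pos'],M.T@(np.array([576,-172,95])-o['tool_pos']))
E
```

```text
[ 12  13  21  21 338] [236.  134.7] [[ 578.9 -171.5   82. ]]
[ 30  23  18  23 227] [255.5 149.1] [[ 570.6 -198.4   82. ]]
grip [  0   7  37  20 567] [307.7 207.1] [[ 540.8 -264.4  146.5]]
((560.9189453125, -219.49795532226562), (140.26185607910156, 180.16336059570312), 9.127148628234863) [  193    90   159   132 14427] 64.82933639922015
19.161827047834834 [ 538.3 -210.1  216.2] [ 48.2 -23.6 121.2]
```

```bash
python3 -m creep '{"linear":[[17,-7.7,0],[17,-7.7,0],[17,-7.7,0],[0,0,0],[0,0,0],[0,0,0],[0,0,0],[0,0,30],[0,0,30],[0,0,30],[0,0,25],[0,0,0]],"twist":[0,0,0,-0.085,-0.085,-0.085,-0.085,0,0,0,0,0]}'
```

```text
t: 3.15
tool_pos: [574.9, -172.7, 96.2]
eef_rot: [-2.962, -1.034, 0.012]
force: [-1.2, 0.6, 0.2]
gripper_width: 0.4
grip_force: 0.0
```

```bash
python3 -m creep '{"linear":[[4,1,0],[0,0,0],[0,0,0]],"twist":[0,0,0]}'; python3 -c "
from h import *
from plant import manip
o=manip.get_obs();print(o['tool_pos'],tool(o))"
```

```text
t: 3.4
tool_pos: [584.4, -170.3, 104.0]
eef_rot: [2.963, 1.038, 0.004]
force: [-0.7, -0.1, 0.2]
gripper_width: 0.6
grip_force: 0.0
[ 584.4 -170.3  104. ] (array([[ 0.8,  0.6,  0. ],
       [ 0.6, -0.8, -0. ],
       [ 0. ,  0. , -1. ]]), np.float64(38.59283397870888))
```

```bash
python3 -m creep '{"linear":[[0,0,0],[0,0,0],[0,0,0],[0,0,0]],"twist":[0,0,0,0]}'; python3 -m creep '{"linear":[[0,0,4],[0,0,4],[0,0,3],[0,0,0],[0,0,0],[0,0,0]],"twist":[0,0,0,0,0,0]}'
```

```text
t: 3.73
tool_pos: [583.1, -170.0, 102.1]
eef_rot: [2.965, 1.038, 0.001]
force: [0.1, -0.5, -0.4]
gripper_width: 1.2
grip_force: 0.0
t: 4.23
tool_pos: [583.0, -169.9, 90.6]
eef_rot: [-2.965, -1.038, -0.0]
force: [0.8, -0.0, 0.2]
gripper_width: 0.9
grip_force: 0.0
```

```bash
python3 -m creep '{"linear":[[-4,-2,0],[0,0,3],[0,0,3],[0,0,2],[0,0,2],[0,0,2],[0,0,2],[0,0,0],[0,0,0],[0,0,0]],"twist":[0,0,0,0,0,0,0,0,0,0]}'
```

```text
t: 5.07
tool_pos: [578.7, -170.8, 76.7]
eef_rot: [-2.965, -1.038, -0.0]
force: [0.4, -0.8, 0.8]
gripper_width: 0.5
grip_force: 0.0
```

```bash
python3 -m creep '{"linear":[[0,0,1],[0,0,1],[0,0,0],[0,0,0],[0,0,0]],"twist":[0,0,0,0,0]}'
```

```text
t: 5.48
tool_pos: [578.6, -170.8, 74.7]
eef_rot: [2.965, 1.038, 0.0]
force: [0.1, 0.9, -0.0]
gripper_width: 0.6
grip_force: 0.0
```

```bash
python3 - <<'E'
from h import *
from plant import manip
t,_=manip.get_image('top');s,d=manip.get_image('scene')
uv=proj(manip.calibration('scene'),[[560,-219,80]])[0].astype(int);print(uv)
a=cv2.resize(t[140:215,270:345],(400,400));b=cv2.resize(s[uv[1]-50:uv[1]+50,uv[0]-50:uv[0]+50],(400,400))
cv2.imwrite('pics/c2.png',np.hstack([a,b])[:,:,::-1]);print(manip.get_obs()['force'],manip.get_obs()['tool_pos'])
E
```

```text
[223 252]
[ 0.7  0.  -1.5] [ 578.6 -170.8   74.7]
```

View pics/c2.png

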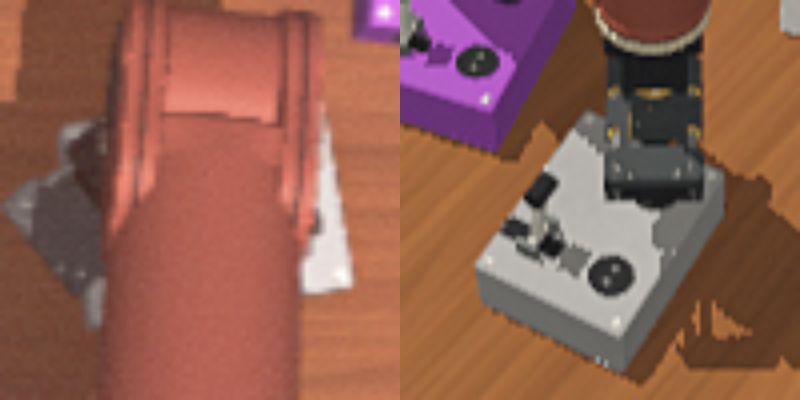

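```bash
for i in 1; do python3 -m creep '{"linear":[[0,0,1],[0,0,1],[0,0,0],[0,0,0]],"twist":[0,0,0,0]}'; done; python3 - <<'E'
from h import *
from plant import manip
c=manip.calibration('wrist');p,d=manip.get_image('wrist')
cv2.imwrite('pics/w3.png',p[:,:,::-1]);o=manip.get_obs();print(o['force'],o['tool_pos'],proj(c,[[578.2,-171,82],o['tool_pos']]))
E
```

```text
t: 5.92
tool_pos: [578.5, -170.8, 72.5]
eef_rot: [-2.965, -1.038, 0.0]
force: [0.9, -0.2, 0.1]
gripper_width: 0.3
grip_force: 0.0
[ 0.2  0.4 -0.1] [ 578.5 -170.8   72.6] [[254.4 221.3]
 [254.5 216.1]]
```

View pics/w3.png

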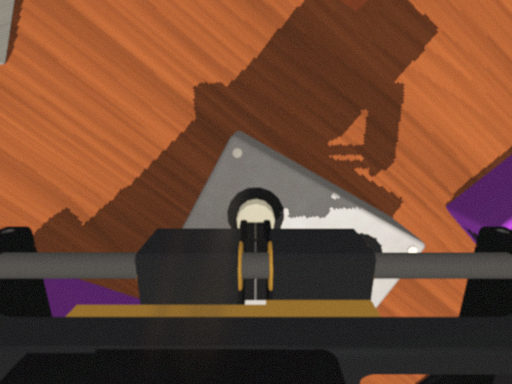

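The wrist view shows the cap at (256,212), just ahead of the fingertips at about (256,222), with no contact force. I'll check heights with the depth image.

```bash
python3 - <<'E'
from h import *
from plant import manip
c=manip.calibration('wrist');p,d=manip.get_image('wrist');P=cloud(c,d)
for u,v in((256,208),(248,208),(264,208),(256,215),(240,170),(320,200),(380,230),(235,203),(252,226),(262,226),(252,232),(262,232),(256,226),(240,265),(272,265),(200,250),(256,290)):print(u,v,d[v,u],P[v,u],p[v,u])
o=manip.get_obs();print(c['eye']-o['tool_pos'],o['joint_efforts'])
E
```

```text
256 208 199.00906 [ 586.9 -165.5   82.3] [222 216 187]
248 208 200.29604 [ 583.  -161.3   81.1] [217 211 183]
264 208 199.86162 [ 590.2 -170.2   81.5] [222 215 188]
256 215 201.83638 [ 582.4 -169.1   81. ] [219 207 180]
240 170 209.27274 [ 598.1 -141.4   64.9] [120 112 110]
320 200 215.04237 [ 617.9 -203.5   65.5] [119 114 110]
380 230 223.7785 [ 629.  -258.4   63.7] [226 218 212]
235 203 211.51663 [ 576.7 -153.5   69.5] [48 42 40]
252 226 167.57384 [ 585.4 -163.5  115. ] [28 30 27]
262 226 166.3968 [ 589.4 -167.9  116.1] [22 24 24]
252 232 159.89911 [ 585.2 -163.8  123.1] [30 29 26]
262 232 158.5973 [ 589.2 -167.9  124.3] [28 26 29]
256 226 167.37079 [ 586.9 -165.4  115.2] [51 50 42]
240 265 81.041565 [ 601.8 -147.2  198.4] [174 133  61]
272 265 79.86414 [ 608.  -154.   199.5] [157 119  56]
200 250 78.46396 [ 599.1 -135.2  199.6] [40 38 39]
256 290 129.7017 [ 576.2 -173.8  158.3] [100  97  92]
[ 59.1  46.7 197.9] [  0.  -61.5  -4.3 -36.9  -0.1  -0.   -0. ]
```

```bash
python3 - <<'E'
from h import *
from plant import manip
c=manip.calibration('wrist');p,d=manip.get_image('wrist');P=cloud(c,d)
for v in range(212,300,4):print(v,[ (P[v,u].round(0).astype(int).tolist(),int(p[v,u].mean())) for u in(248,256,264)])
s,ds=manip.get_image('scene');cs=manip.calibration('scene');Q=cloud(cs,ds)
uv=proj(cs,[[578.5,-170.8,z] for z in(72,90,110,130)]);print(uv)
u=int(uv[1,0])
for v in range(190,262,4):print(v,Q[v,u-4],Q[v,u],Q[v,u+4])
cv2.imwrite('pics/s3.png',cv2.resize(s[180:260,190:270],(600,600),interpolation=0)[:,:,::-1])
E
```

```text
212 [([581, -163, 82], 203), ([585, -167, 82], 206), ([588, -172, 80], 205)]
216 [([579, -165, 82], 203), ([582, -169, 82], 204), ([586, -174, 82], 204)]
220 [([576, -167, 81], 199), ([580, -171, 82], 202), ([591, -168, 110], 130)]
224 [([638, -124, 271], 26), ([587, -165, 113], 50), ([591, -168, 117], 21)]
228 [([584, -162, 118], 29), ([587, -166, 117], 51), ([591, -168, 123], 19)]
232 [([584, -162, 123], 28), ([587, -165, 124], 50), ([591, -168, 128], 15)]
236 [([584, -162, 130], 27), ([587, -166, 129], 51), ([591, -168, 132], 24)]
240 [([584, -162, 135], 27), ([587, -165, 135], 35), ([590, -169, 135], 23)]
244 [([584, -162, 139], 32), ([585, -167, 135], 47), ([590, -168, 139], 19)]
248 [([584, -162, 143], 23), ([587, -165, 144], 50), ([589, -168, 144], 31)]
252 [([603, -149, 191], 42), ([605, -150, 192], 60), ([606, -153, 191], 49)]
256 [([603, -149, 193], 69), ([605, -150, 194], 71), ([606, -153, 194], 70)]
260 [([603, -149, 195], 79), ([604, -151, 195], 77), ([605, -153, 194], 74)]
264 [([602, -150, 195], 85), ([603, -152, 194], 79), ([605, -154, 195], 80)]
268 [([602, -150, 197
[... 1266 characters left out ...]
 [ 587.3 -181.5  231.7] [ 597.  -174.   231.8]
226 [ 581.4 -194.   219.4] [ 588.  -182.7  212.6] [ 599.8 -177.7  217.3]
230 [ 581.2 -194.5  198.5] [ 590.  -185.5  196.2] [ 601.4 -179.7  199.7]
234 [ 592.7 -208.5  202.7] [ 600.5 -198.5  198.4] [ 610.5 -191.2  198.9]
238 [ 538.5 -146.2   61. ] [ 589.2 -185.5  151.6] [532.  -94.4  -4.1]
242 [ 618.  -239.1  217.6] [ 628.8 -233.3  220.8] [ 637.1 -224.5  218.1]
246 [ 626.9 -250.1  217.4] [ 636.8 -243.3  218.5] [ 647.7 -237.8  222.1]
250 [ 629.3 -253.5  202. ] [ 637.7 -244.9  199.5] [ 648.6 -239.1  202.8]
254 [ 581.1 -198.5   65.1] [ 590.6 -189.    62.7] [ 601.7 -181.5   64. ]
258 [ 590.5 -210.    64. ] [ 601.3 -202.2   64.7] [ 611.7 -194.1   64.8]
```

View pics/s3.png

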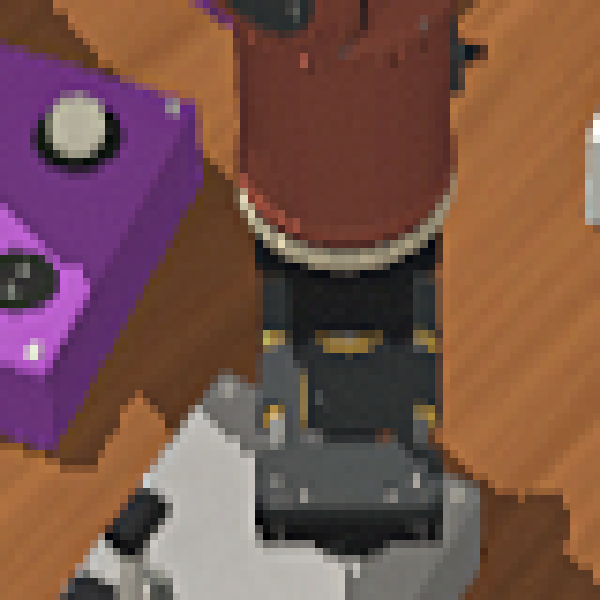

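The depth shows the cap unpressed at 82 mm. The closed fingertips end at about z=110, roughly 37 mm above the reported TCP, so I'll descend further while watching the force.

```bash
python3 -m creep '{"linear":[[0,0,4],[0,0,4],[0,0,4],[0,0,4],[0,0,4],[0,0,0],[0,0,0],[0,0,0]],"twist":[0,0,0,0,0,0,0,0]}'; python3 - <<'E'
from h import *
from plant import manip
c=manip.calibration('wrist');p,d=manip.get_image('wrist');P=cloud(c,d)
for v in range(200,252,4):print(v,[ (P[v,u].round(0).astype(int).tolist(),int(p[v,u].mean())) for u in(248,256,264)])
E
```

```text
t: 6.78
tool_pos: [578.6, -170.8, 52.7]
eef_rot: [-2.965, -1.039, -0.0]
force: [0.3, -0.1, 0.2]
gripper_width: 0.7
grip_force: 0.0
200 [([590, -156, 69], 24), ([593, -161, 69], 25), ([596, -165, 68], 27)]
204 [([587, -158, 68], 24), ([591, -162, 69], 19), ([595, -166, 70], 31)]
208 [([586, -160, 70], 79), ([590, -163, 72], 152), ([592, -169, 68], 47)]
212 [([586, -160, 77], 160), ([590, -163, 80], 163), ([592, -168, 76], 165)]
216 [([585, -160, 83], 207), ([588, -165, 82], 215), ([591, -169, 81], 198)]
220 [([583, -162, 83], 203), ([586, -166, 82], 210), ([591, -168, 90], 135)]
224 [([584, -161, 93], 27), ([587, -165, 93], 47), ([591, -168, 96], 21)]
228 [([584, -162, 98], 30), ([587, -165, 100], 46), ([591, -168, 103], 21)]
232 [([584, -162, 105], 28), ([587, -165, 104], 53), ([591, -168, 107], 25)]
236 [([585, -162, 110], 30), ([587, -165, 110], 50), ([591, -168, 112], 26)]
240 [([585, -162, 115], 25), ([587, -165, 114], 50), ([590, -169, 114], 28)]
244 [([584, -162, 119], 28), ([586, -166, 116], 45), ([590, -168, 120], 27)]
248 [([585, -162, 124], 31), ([587, -165, 124], 51), ([589, -168, 123], 25)]
```

```bash
python3 -m creep '{"linear":[[0,0,2],[0,0,2],[0,0,2],[0,0,0],[0,0,0]],"twist":[0,0,0,0,0]}';python3 -m creep '{"linear":[[0,0,1],[0,0,1],[0,0,1],[0,0,0],[0,0,0]],"twist":[0,0,0,0,0]}'
```

```text
t: 7.25
tool_pos: [578.6, -170.8, 46.7]
eef_rot: [-2.965, -1.038, 0.0]
force: [-0.4, -0.5, 0.5]
gripper_width: 0.4
grip_force: 0.2
t: 7.67
tool_pos: [578.6, -170.8, 43.7]
eef_rot: [2.965, 1.039, 0.0]
force: [-2.0, 0.8, 3.4]
gripper_width: -0.0
grip_force: 1.6
```

```bash
python3 -m creep '{"linear":[[0,0,1],[0,0,1],[0,0,0],[0,0,0],[0,0,0],[0,0,0]],"twist":[0,0,0,0,0,0]}';python3 - <<'E'
from h import *
from plant import manip
cs=manip.calibration('scene');s,ds=manip.get_image('scene');Q=cloud(cs,ds)
for n,K in (('up',[-26,-45,146.5]),('down',[-107,-45,94])):
    w=box((560.5,-219.4),9.1,K);uv=proj(cs,w)[0].round().astype(int);print(n,uv,w,Q[uv[1],uv[0]],s[uv[1],uv[0]])
E
```

```text
t: 8.17
tool_pos: [578.6, -170.9, 41.7]
eef_rot: [2.965, 1.038, 0.0]
force: [-2.2, 0.1, 4.3]
gripper_width: 0.6
grip_force: 2.1
up [208 248] [[ 541.9 -267.9  146.5]] [ 500.8 -228.2   61.7] [182 180 174]
down [188 247] [[ 462.  -280.8   94. ]] [ 411.5 -239.2   -2.5] [166 107  60]
```

The lever has left its upright position. Next I'll raise the arm, open the gripper, and check both the dropped lever and the finger geometry when open.

```bash
python3 -m creep '{"linear":[[0,0,-15],[0,0,-25],[0,0,-30],[0,0,-30],[0,0,-30],[0,0,-20],[0,0,0],[0,0,0],[0,0,0],[0,0,0],[0,0,0],[0,0,0]],"twist":[0,0,0,0,0,0,0.1,0.1,0.1,0.1,0.116,0]}' 1
python3 -m creep '{"linear":[[-20,10,0],[-20,10,0],[-20,10,0],[0,0,0],[0,0,0],[0,0,0]],"twist":[0,0,0,0,0,0]}'
python3 - <<'E'
from h import *
from plant import manip
import pickle
c=manip.calibration('wrist');p,d=manip.get_image('wrist');cv2.imwrite('pics/w4.png',p[:,:,::-1]);pickle.dump((c,p,d),open('pics/w4.pkl','wb'))
o=manip.get_obs();print(o['tool_pos'],tool(o)[1])
print(proj(c,box((560.5,-219.4),9.1,[[-107,-45,94],[-35,-45,72],[25,45,82]])))
E
```

```text
t: 9.22
tool_pos: [578.4, -170.8, 191.1]
eef_rot: [-3.132, -0.239, 0.001]
force: [-0.1, 0.1, -0.8]
gripper_width: 72.1
grip_force: 0.0
t: 9.72
tool_pos: [524.4, -209.4, 191.6]
eef_rot: [-3.131, -0.251, -0.001]
force: [0.3, -0.5, -0.8]
gripper_width: 87.0
grip_force: 0.0
[ 524.7 -209.   191.6] 9.199572213758074
[[307.2 245.5]
 [307.  180.4]
 [227.3 127.9]]
```

View pics/w4.png

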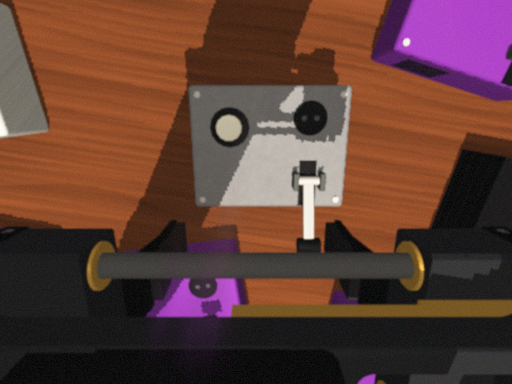

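The lever has dropped. Its bar runs from (307,180) to the grip at (308,243), as predicted, and the open fingers show at (180,230) and (332,230). I'll get the open fingertip height from the depth.

```bash
python3 - <<'E'
from h import *
from plant import manip
import pickle
c,p,d=pickle.load(open('pics/w4.pkl','rb'));P=cloud(c,d)
o=manip.get_obs();M,th=tool(o)
T=(P-o['tool_pos'])@M
for v in range(216,256,4):print(v,[(u,T[v,u].round(0).astype(int).tolist()) for u in(165,175,181,330,336,345)])
print(P[246,308],p[246,308],P[240,305],P[240,315])
print('to grip',M.T@(box((560.5,-219.4),9.1,[-107,-45,94])[0]-o['tool_pos']))
E
```

```text
216 [(165, [-73, -133, 193]), (175, [-73, -118, 192]), (181, [-73, -109, 192]), (330, [-73, 111, 192]), (336, [-74, 121, 193]), (345, [-73, 134, 193])]
220 [(165, [-79, -133, 192]), (175, [12, -48, -37]), (181, [-79, -109, 192]), (330, [-79, 112, 191]), (336, [11, 50, -37]), (345, [-79, 134, 191])]
224 [(165, [-86, -134, 192]), (175, [10, -48, -39]), (181, [10, -44, -40]), (330, [10, 46, -41]), (336, [12, 48, -44]), (345, [-86, 135, 192])]
228 [(165, [12, -50, -51]), (175, [10, -46, -46]), (181, [9, -43, -45]), (330, [10, 44, -46]), (336, [10, 48, -46]), (345, [12, 51, -51])]
232 [(165, [11, -49, -54]), (175, [9, -45, -50]), (181, [6, -44, -44]), (330, [8, 44, -48]), (336, [9, 47, -50]), (345, [11, 50, -55])]
236 [(165, [11, -48, -60]), (175, [10, -43, -57]), (181, [5, -43, -46]), (330, [6, 44, -49]), (336, [10, 45, -56]), (345, [12, 48, -60])]
240 [(165, [10, -47, -61]), (175, [8, -43, -57]), (181, [3, -43, -46]), (330, [4, 44, -49]), (336, [9, 44, -59]), (345, [10, 48, -63])]
244 [(165, [10, -46, -66]), (175, [6, -43, -58]), (181, [0, -43, -46]), (330, [2, 44, -50]), (336, [7, 44, -61]), (345, [10, 47, -66])]
248 [(165, [10, -44, -71]), (175, [4, -43, -58]), (181, [-2, -43, -47]), (330, [-1, 44, -51]), (336, [4, 44, -60]), (345, [10, 46, -71])]
252 [(165, [33, -27, -119]), (175, [33, -25, -118]), (181, [33, -23, -119]), (330, [33, 24, -119]), (336, [33, 26, -119]), (345, [33, 29, -118])]
[ 465.3 -279.5  102.3] [36 31 30] [ 470.3 -275.6   98.6] [ 471.9 -286.9   98.1]
to grip [-73.4  60.9  97.5]
```

True fingertips sit 37 mm behind the reported TCP in both states, so the grasp point is 56 mm behind it. I'll descend over the dropped grip, putting the tips at z≈77 (reported 40), and close.

```bash
python3 -m creep '{"linear":[[-18.4,15.2,0],[-18.4,15.2,0],[-18.4,15.2,0],[-18.4,15.2,0],[0,0,0],[0,0,25],[0,0,25],[0,0,25],[0,0,25],[0,0,20],[0,0,0],[0,0,0]],"twist":[0,0,0,0,0,0,0,0,0,0,0,0]}'
python3 -m creep '{"linear":[[0,0,0],[0,0,0],[0,0,0]],"twist":[0,0,0]}'
python3 - <<'E'
from h import *
from plant import manip
o=manip.get_obs();M,th=tool(o);print(o['tool_pos'],M.T@(box((560.5,-219.4),9.1,[-107,-45,40])[0]-o['tool_pos']))
E
```

```text
t: 10.77
tool_pos: [461.1, -280.3, 71.1]
eef_rot: [-3.13, -0.251, 0.002]
force: [0.5, -0.1, 0.3]
gripper_width: 86.6
grip_force: 0.0
t: 11.02
tool_pos: [462.0, -281.8, 73.2]
eef_rot: [3.13, 0.248, 0.003]
force: [-0.8, 0.2, -0.3]
gripper_width: 87.1
grip_force: 0.0
[ 462.  -281.8   73.2] [ 0.1 -1.1 33.2]
```

```bash
python3 -m creep '{"linear":[[0,-1,10],[0,0,10],[0,0,10],[0,0,2],[0,0,0],[0,0,0]],"twist":[0,0,0,0,0,0]}'
python3 -m creep '{"linear":[[0,0,0],[0,0,0],[0,0,0],[0,0,0],[0,0,0],[0,0,0],[0,0,0],[0,0,0],[0,0,0],[0,0,0]],"twist":[0,0,0,0,0,0,0,0,0,0]}' 0
```

```text
t: 11.52
tool_pos: [460.5, -280.4, 39.3]
eef_rot: [-3.131, -0.247, 0.001]
force: [0.6, -0.7, -0.4]
gripper_width: 86.8
grip_force: 0.0
t: 12.35
tool_pos: [460.7, -280.5, 39.6]
eef_rot: [-3.132, -0.248, 0.0]
force: [0.1, -0.7, -0.1]
gripper_width: 28.4
grip_force: 1.7
```

```bash
python3 -m creep '{"linear":[[0,0,0],[0,0,0],[0,0,0],[0,0,0]],"twist":[0,0,0,0]}'
python3 -m creep '{"linear":[[2.6,0,-7],[3.1,0,-6.8],[3.9,0,-6.4],[4.4,0,-6],[5.1,0,-5.5],[5.5,0,-5],[6.1,0,-4.4],[6.5,0,-3.8],[0,0,0],[0,0,0]],"twist":[0,0,0,0,0,0,0,0,0,0]}'
```

```text
t: 12.68
tool_pos: [460.9, -281.6, 39.9]
eef_rot: [3.131, 0.247, 0.001]
force: [1.0, -5.6, -0.9]
gripper_width: 25.5
grip_force: 30.0
t: 13.52
tool_pos: [496.8, -275.9, 84.8]
eef_rot: [3.131, 0.246, -0.002]
force: [-2.8, -4.7, 3.6]
gripper_width: 25.5
grip_force: 30.0
```

```bash
python3 -m creep '{"linear":[[6.8,0,-3.1],[7.1,0,-2.4],[7.3,0,-1.7],[7.4,0,-1],[7.5,0,-0.2],[7,0,0.5],[0,0,0],[0,0,0],[0,0,0]],"twist":[0,0,0,0,0,0,0,0,0]}'
```

```text
t: 14.27
tool_pos: [540.4, -268.9, 93.3]
eef_rot: [3.131, 0.246, 0.001]
force: [-0.4, -3.1, 4.7]
gripper_width: 25.5
grip_force: 30.0
```

```bash
python3 -m creep '{"linear":[[0,0,0],[0,0,0],[0,0,0],[0,0,0],[0,0,0],[0,0,0]],"twist":[0,0,0,0,0,0]}' 0.8
python3 -m creep '{"linear":[[0,0,-15],[0,0,-25],[0,0,-30],[0,0,-30],[0,0,-10],[0,0,0],[-20,0,0],[-20,0,0],[-20,0,0],[0,0,0],[0,0,0],[0,0,0]],"twist":[0,0,0,0,0,0,0,0,0,0,0,0]}'
python3 - <<'E'
from h import *
from plant import manip
c=manip.calibration('wrist');p,d=manip.get_image('wrist');cv2.imwrite('pics/w5.png',p[:,:,::-1]);P=cloud(c,d)
o=manip.get_obs();print(o['tool_pos'],tool(o)[1])
for K in([-26,-45,155],[-107,-45,94]):
    uv=proj(c,box((560.5,-219.4),9.1,K))[0].round().astype(int);print(uv,P[uv[1],uv[0]] if 0<uv[1]<384 else '',box((560.5,-219.4),9.1,K))
m=(P[...,2]>138)&(P[...,2]<165)&(np.hypot(P[...,0]-542,P[...,1]+268)<30);print(m.sum(),P[m].mean(0) if m.any() else 0)
L=box((570.8,195.3),16.4,[[0,-47,104]])[0];M,th=tool(o);print('fin',L,M.T@(L-o['tool_pos']))
E
```

```text
t: 14.77
tool_pos: [539.9, -267.6, 92.2]
eef_rot: [-3.131, -0.248, 0.001]
force: [0.0, 0.9, 0.3]
gripper_width: 57.5
grip_force: 0.0
t: 15.77
tool_pos: [481.0, -276.9, 201.7]
eef_rot: [-3.131, -0.248, 0.001]
force: [0.1, 0.5, -0.2]
gripper_width: 69.4
grip_force: 0.0
[ 481.3 -276.7  201.8] 9.085119310673077
[256 129] [ 541.8 -268.3  154.5] [[ 541.9 -267.9  155. ]]
[256 198] [ 434.3 -285.9    1.2] [[ 462.  -280.8   94. ]]
608 [ 543.  -268.3  153.3]
fin [584.1 150.2 104. ] [ 168.9 -405.3   98. ]
```

The lever stands upright on its own, with its grip top measured at (542,-268,154.5). Now to the light box.

```bash
python3 -m creep '{"linear":[[8,-27,0],[8,-27,0],[8,-27,0],[8,-27,0],[8,-27,0],[8,-27,0],[8,-27,0],[8,-27,0],[8,-27,0],[8,-27,0],[8,-27,0],[8,-27,0]],"twist":[0,0,0,0,0,0,0,0,0,0,0,0]}' 0.8
python3 -m creep '{"linear":[[8,-27,0],[8,-27,0],[8,-27,0],[0,0,0],[0,0,0],[0,0,0],[0,0,0],[0,0,0],[0,0,0]],"twist":[0,0,0,-0.064,-0.064,0,0,0,0]}'
python3 - <<'E'
from h import *
from plant import manip
import pickle
c=manip.calibration('wrist');p,d=manip.get_image('wrist');cv2.imwrite('pics/w6.png',p[:,:,::-1]);P=cloud(c,d);pickle.dump((c,p,d),open('pics/w6.pkl','wb'))
o=manip.get_obs();M,th=tool(o);print(o['tool_pos'],th)
L=np.array([584,150]);m=(P[...,2]>114)&(P[...,2]<130)&(np.hypot(P[...,0]-L[0],P[...,1]-L[1])<40)
r=cv2.minAreaRect(P[...,:2][m].astype(np.float32));print('fin',r,np.median(P[...,2][m]),m.sum())
m=((P[...,2]>63)&(P[...,2]<90)&(abs(P[...,1]-195)<150)).astype(np.uint8)
n,l,st,ce=cv2.connectedComponentsWithStats(m);k=1+st[1:,4].argmax();print('box',cv2.minAreaRect(P[...,:2][l==k].astype(np.float32)),st[k])
print('to fin',M.T@(np.r_[r[0],104]-o['tool_pos']))
E
```

```text
t: 16.82
tool_pos: [525.0, 60.1, 202.2]
eef_rot: [-3.131, -0.249, 0.0]
force: [-0.6, 0.1, 0.5]
gripper_width: 69.7
grip_force: 0.0
t: 17.57
tool_pos: [535.7, 141.3, 202.4]
eef_rot: [-3.11, -0.444, 0.0]
force: [-0.1, -0.6, 0.4]
gripper_width: 69.7
grip_force: 0.0
[535.7 141.3 202.4] 16.279514624833823
fin ((585.7872924804688, 149.89346313476562), (34.98469543457031, 10.963358879089355), 16.2597713470459) 121.60171099414927 438
box ((572.7318115234375, 194.38844299316406), (150.4617462158203, 209.57583618164062), 16.83860206604004) [  122    65   191   132 23154]
to fin [50.5  5.8 98.4]
```

View pics/w6.png

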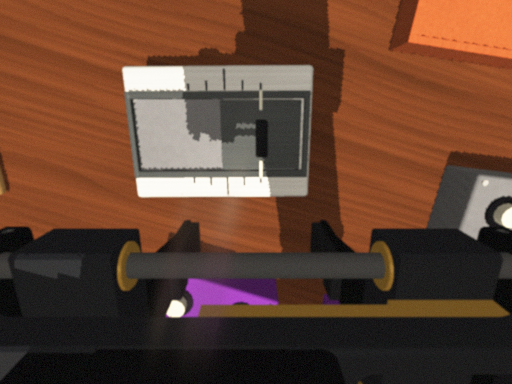

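The wrist view shows the fin at (261,138) and the half mark (longest) at (226,80)/(228,185). The fin measures 35x11 mm with its top at 121.6 mm, matching the description, so I'll descend and grip.

```bash
python3 -m creep '{"linear":[[17,2,0],[17,2,0],[16.5,1.8,0],[0,0,0],[0,0,25],[0,0,25],[0,0,25],[0,0,15],[0,0,0],[0,0,0],[0,0,0],[0,0,0]],"twist":[0,0,0,0,0,0,0,0,0,0,0,0]}'
python3 - <<'E'
from h import *
from plant import manip
o=manip.get_obs();M,th=tool(o);print(o['tool_pos'],M.T@(np.array([585.4,150,49])-o['tool_pos']))
E
```

```text
t: 18.62
tool_pos: [586.6, 150.5, 114.2]
eef_rot: [-3.109, -0.447, -0.004]
force: [0.2, -0.8, 0.4]
gripper_width: 69.6
grip_force: 0.0
[586.6 150.5 114.2] [-1.5  0.1 65.2]
```

```bash
python3 -m creep '{"linear":[[0,0,15],[0,0,15],[0,0,15],[0,0,10],[0,0,8],[0,0,0],[0,0,0],[0,0,0]],"twist":[0,0,0,0,0,0,0,0]}'
python3 -m creep '{"linear":[[0,0,0],[0,0,0],[0,0,0],[0,0,0],[0,0,0],[0,0,0],[0,0,0],[0,0,0],[0,0,0],[0,0,0],[0,0,0],[0,0,0]],"twist":[0,0,0,0,0,0,0,0,0,0,0,0]}' 0
```

```text
t: 19.28
tool_pos: [586.4, 150.5, 50.5]
eef_rot: [-3.109, -0.447, -0.002]
force: [-0.1, -0.5, 0.1]
gripper_width: 70.3
grip_force: 0.0
t: 20.28
tool_pos: [585.9, 149.6, 49.4]
eef_rot: [3.109, 0.447, -0.0]
force: [1.0, -2.6, -0.2]
gripper_width: 11.6
grip_force: 30.0
```

```bash
python3 -m creep '{"linear":[[0,-4,0],[0,-5,0],[0,-5,0],[0,-5,0],[0,-5,0],[0,-5,0],[0,-5,0],[0,-4,0],[0,-2,0],[0,0,0],[0,0,0],[0,0,0]],"twist":[0,0,0,0,0,0,0,0,0,0,0,0]}'
python3 - <<'E'
from h import *
from plant import manip
o=manip.get_obs();M,th=tool(o);print(o['tool_pos'],th,M.T@(o['tool_pos']-np.array([585.9,149.9,49.4])))
y=np.array([-np.sin(np.radians(16.4)),np.cos(np.radians(16.4))])
print('travel',(o['tool_pos'][:2]-[585.6,149.95])@y, 'from box', (o['tool_pos'][:2]-[572.2,194.8])@y+47)
s,_=manip.get_image('top');w,_=manip.get_image('wrist')
cv2.imwrite('pics/w7.png',cv2.resize(w[60:245,100:350],(800,592))[:,:,::-1])
c=manip.calibration('wrist');B=((572.2,194.8),16.4)
for xs in(-49,49):
  print(proj(c,box(*B,[[xs,-47+t,72] for t in(0,20,40,60)])))
  print(proj(c,box(*B,[[xs*40/49,-47+t,84] for t in(0,20,40,60)])))
E
```

```text
t: 21.28
tool_pos: [575.0, 186.0, 49.4]
eef_rot: [3.107, 0.444, -0.0]
force: [1.2, -8.1, 1.9]
gripper_width: 11.6
grip_force: 30.0
[575.  186.   49.4] 16.268885895629094 [ -0.3 -37.7  -0.1]
travel 37.55390034337613 from box 37.74529306355999
[[307.1 291.2]
 [279.4 291.4]
 [251.7 291.5]
 [224.  291.6]]
[[311.  290.6]
 [281.3 290.8]
 [251.5 290.9]
 [221.7 291.1]]
[[314.6 156. ]
 [282.7 156.1]
 [250.7 156.2]
 [218.8 156.4]]
[[317.9 174.2]
 [284.3 174.3]
 [250.6 174.4]
 [216.9 174.5]]
```

View pics/w7.png

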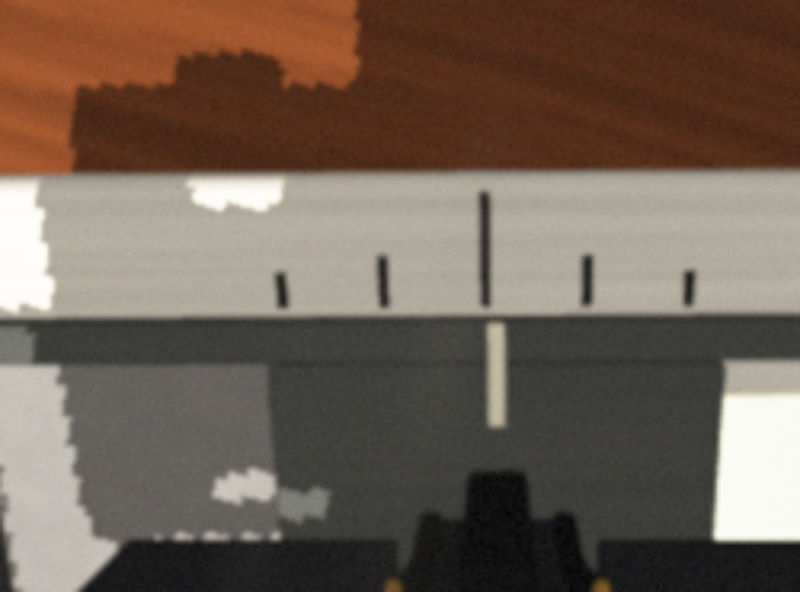

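The picture shows the long half mark at (485,250) and the pointer at (496,375). At 20 mm per 102 px that is about 2.2 mm short, which agrees with the measured 37.7 mm.

```bash
python3 -m creep '{"linear":[[0,-1.2,0],[0,-1.2,0],[0,0,0],[0,0,0],[0,0,0],[0,0,0],[0,0,0],[0,0,0]],"twist":[0,0,0,0,0,0,0,0]}'
python3 - <<'E'
from h import *
from plant import manip
o=manip.get_obs();y=np.array([-np.sin(np.radians(16.4)),np.cos(np.radians(16.4))])
print('travel',(o['tool_pos'][:2]-[585.6,149.95])@y)
w,_=manip.get_image('wrist');g=cv2.resize(w[60:245,100:350],(800,592)).mean(2)
a=g[200:250].mean(0)[430:540];b=g[340:420].mean(0)[430:540]
print('mark',430+np.average(np.arange(110),weights=np.clip(a.max()-a-40,0,None)),'pointer',430+np.average(np.arange(110),weights=np.clip(b-b.min()-40,0,None)))
t,d=manip.get_image('scene');c=manip.calibration('scene');P=cloud(c,d)
m=(P[...,2]>140)&(P[...,2]<165)&(np.hypot(P[...,0]-542,P[...,1]+268)<25);print('lever up px',m.sum(),P[m].mean(0) if m.any() else '')
E
```

```text
t: 22.05
tool_pos: [574.4, 188.1, 49.4]
eef_rot: [3.107, 0.444, -0.0]
force: [1.1, -9.7, 2.3]
gripper_width: 12.0
grip_force: 30.0
travel 39.787294071961334
mark 496.0489557226399 pointer 496.16686791085885
lever up px 48 [ 546.3 -272.7  150.3]
```

The pointer is aligned with the half mark, travel is 39.8 mm and the lever is still up. Handing in.

```bash
python3 -c "
from plant import manip
print(manip.job_done())"
```

```text
the job is handed in; nothing more can be done
None
```

The job is handed in, with no verdict shown: the test button dropped the lever, the lever is back up and standing on its own, and the gripper is holding the shutter at half travel (39.8 mm, pointer on the half mark).

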